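Flip the junction box cover shut and press it into its clips

TASK

The junction box on the welding table stands open. Swing its hinged cover over onto the box, press the cover's front edge down until it snaps under both spring clips and sits fully home on the seal, and keep pressing it down with the fingers: the program finishes while still pressing (with a clear, steady push of roughly 5 to 15 N), without letting go. Leave the loose things around the box alone.

Things in the scene. Friction and masses are not known exactly. Their poses are not given: they have to be found in the camera images.
- junction_box: Open grey box, 100 x 104 mm in plan, fixed to the table on a 140 x 150 x 6 mm steel foot plate; rubber seal on its rim 61 mm above the table. Origin at the centre of the foot plate's underside. Own -x points to the front wall with the clips, +x to the hinge side, y along the hinge, z up. Two cable glands stick out of the -y side, to 17 mm beyond the wall.
- clips_mid (a point): Point midway between the noses of the two spring clips, 70.5 mm above the table; axes as the box. The clips are upright steel fingers 14 mm wide, outside the front wall at 38 mm either side of this point along y; they rise to 75 mm above the table (8 mm above the closed cover), rounded noses pointing inwards. 60 mm is free between them.
- hinge_mid (a point): Middle of the hinge axis, at the back of the box: 52 mm to the box's +x, 64 mm above the table. The axes are those of the box.
- cover (a joint): Cover angle, rad: 0 closed on the seal, grows as it opens; starts at 2.0 to 2.4 (leaning back behind the box), stop at 2.6. A stiff hinge (0.5 N at the edge) keeps it where it is left. Going down, the edge meets the clip noses at 0.11; there the thumb pad needs about 10 to 17 N, the force drops suddenly at 0.06, then the cover meets the seal at 0 and squeezes it to -0.04 at most.
- cover_edge (a point): Middle of the free edge of the cover, 107 mm from the hinge axis. The cover is a flat grey plastic plate, 104 mm long from hinge to edge, 107 mm wide, 6 mm thick (mid-plane through the hinge axis). The point's -x axis points from hinge to free edge; its z axis looks out of the outer face, which is on top when closed.
- cover_thumb_pad (a point): Middle of the pad of low cross ribs on the cover's outer face, 88 mm from the hinge and 19 mm in from the free edge: the place to press. It lies on the outer face, so when closed it is 67 mm above the table, and its z axis points out of that face.
- seal: Black rubber sealing strip on the front rim of the box (104 x 5 mm), on which the cover bears when closed. It yields about 1 mm for every 6 N, 4 mm at most. Same origin and axes as the box, sinking as it is squeezed.
- spanner: Loose combination spanner, 219 x 34 x 8 mm, a bystander; origin at the middle of its underside.
- nozzle: Loose gas nozzle standing upright, 26 mm across, 68 mm high, a bystander; origin at the middle of its underside.
- marker: Loose silver and black paint marker, 133 x 13 x 11 mm, a bystander; origin at the middle of its underside.
- square: Loose steel try square lying flat, 134 x 75 x 15 mm, a bystander; origin at the middle of its underside.
Mind the look-alikes: they are no part of the job. There is more than one size of the junction_box; the one meant has the size given above.

How it is judged:
On the way, in this order (a step that is already met when the one before it is completed fails the run):
1. the cover is swung over, past upright onto the box side (value of joint cover below 1.2 rad).
2. the cover has snapped under the clips and is pressed home on the seal by the fingers (value of joint cover below 0.025 rad and contact force between the fingers and cover above 3 N), for 0.2 s.
At the end, for the whole second after the job is handed in: The cover is snapped home (angle under 0.025 rad) and the fingers still press on it: more than 3 N between fingers and cover and more than 3 N between cover and seal, through the last second (all of step 2 and contact force between cover and seal above 3 N); the arm keeps its last pose, push and grip.
It fails at once if a bystander (spanner, nozzle, marker or try square) is moved more than 2 cm (distance of any of spanner, nozzle, marker, square from where it was at the start of the episode above 0.02 m).
It also fails if it takes over 48 s, if anything falls off the work surface, if the arm or the gripper's body presses on something with over 40 N, if the wrist force passes 120 N, or if a joint passes its speed limit or range.

ROBOT

A 6-joint arm with a two-finger parallel gripper is mounted at the origin on the work surface; the furniture and walls round the work are solid. World frame = base frame: x ahead of the robot, y to its left, z up, the work surface at z = 0. Lengths are in m, angles in rad, forces in N, time in s.
With the tool pointing down it reaches from about 0.35 to 0.775 m from the base axis. Payload 7.3 kg.
Tool frame: the origin (TCP) lies between the finger pads; the fingertips stand robot.tip_extent ahead of it and the grasp point (between the pads) lies 5 mm behind it (robot.tip_extent is the distance from the TCP to the fingertips, in m); z points along the fingers, y is the line along which they close (so a half turn about z gives the same grasp; the last joint's range is limited). The gripper opens to 92 mm and grips with 3 to 60 N. Pads are 19 mm wide; open, the fingers measure 130 mm over their backs; the gripper's body (75 mm by 190 mm) begins 47 mm behind the grasp point.
Start: joints at [1.054, 0.342, 1.524, -0, 1.275, -0.146], TCP at [0.19, 0.489, 0.241] pointing down, gripper open.
Joint ranges: [-2.53, 2.53], [-0.77, 2.02], [0.04, 2.7], [-1, 4.14], [0.28, 2.66], [-3.11, 3.11]. Speed limits (rad/s): [2.57, 2.57, 3.14, 3.14, 3.14, 3.14].

INTERFACE

Orientations are given as [roll, pitch, yaw] about the fixed x, y, z axes, in that order (R = Rz(yaw) Ry(pitch) Rx(roll)).
In Python, from bench import robot gives the robot as it stands.
- The arm moves only by the tool jog_arm, never from a script. Its argument "targets" is a list of rows, each a list of 3 entries, a list of its own where there are three numbers: the shift along the tool's x, y, z in m, then the turn, a rotation vector about the tool's x, y, z in degrees, then the opening, from -1 (shut) to 1 (fully open). In form: [[[tx, ty, tz], [wx, wy, wz], claw], ...]. A call has 1 to 20 rows; each row shifts and turns the commanded pose from where the row before left it, along the tool's axes as they then stand; what a row does not reach is not made up. A row lasts 1/12 s, in which the tool goes at most 41.7 mm and 7.16 degrees, less where a joint would pass 70% of its speed; a pose out of reach is approached as far as the arm can. A call with a gripper value outside its range is refused whole. The fingers move at their own pace and stop on an object; "grip_force" is the grip in N (left out, the last holds). Time passes only in rows, so rows that do not move let the fingers close. It gives the time, the measured TCP pose, the force, the opening and the grip force at its end, in the units of the state.
- robot.get_state(): the state, without advancing time (a new reading comes with each control period).
- robot.read_camera(name): name is "scene" or "side" or "wrist"; returns the picture (400x640x3 uint8, red, green, blue); there is no depth.
- robot.camera_info(name): a dict with "intrinsics" (3x3 intrinsics, pixels), "world_from_camera" (4x4, takes a point from camera to world coordinates). Camera axes: x right, y up, looking along -z (the intrinsics and any distortion apply to the point x, -y, -z); pixel columns grow to the right and rows downward; lengths in m; the calibration is good to about 2 mm. The wrist camera is an equidistant fisheye: a pixel r from the principal point sees the ray r / f radians off the axis. A picture is of the moment at which its call begins: read the wrist's pose just before it. camera_info takes no time and is no camera call; for the wrist camera it gives the pose at the moment of the call.
- robot.sign_off(): hands the job in; it is judged then, once.
The state is a dict: "t": time; "joint_positions": joint angles; "dq": joint speeds; "tau": joint torques, N m; "ee_pos": TCP position; "ee_rot": TCP orientation; "wrist_force": force on the tool from outside, world axes, zero at the start; "wrist_torque": the same for the moment, N m; "width": opening from 0.0 (shut) to 1.0 (fully open); "grasp_force": force on a finger pad.
Only numpy, scipy, OpenCV 4.12 (cv2) and the standard library are available. Lean on these libraries where they do the work, as an engineer would, in place of code of your own. Each camera call takes 0.05 s, during which the arm holds its last target. There are 200 camera calls.

## Working session

There is one attempt and no reset: what is moved stays moved. The work goes in short steps, Python scripts to look and compute and a tool call to move; the robot and the scene stay as the last step left them, time stands still between calls to the robot, and variables do not carry over. Pictures are saved under pics/ and viewed, at most 10 in all, crops included, and the job is handed in when it is done.

Besides the shell and the picture viewer there is one more tool, called after ">>>" as a command line: name --argument value ..., lists and objects as JSON in quotes. jog_arm: Moves the arm, as the interface text tells. Its arguments: {"type":"object","properties":{"targets":{"type":"array"},"grip_force":{"type":"number"}},"required":["targets"]}

```bash
mkdir -p pics; ls; python3 - <<'E'
from bench import robot
import cv2,numpy as np
np.set_printoptions(precision=4,suppress=True)
print(robot.get_state(), robot.tip_extent)
for n in ("scene","side"):
    cv2.imwrite(f"pics/{n}0.png",robot.read_camera(n)[:,:,::-1]); print(robot.camera_info(n))
E
```

```text
pics
{'t': 0.0, 'joint_positions': array([ 1.054 ,  0.3427,  1.525 , -0.    ,  1.2754, -0.146 ]), 'dq': array([-0.0003, -0.0005, -0.0016, -0.0004, -0.0002, -0.001 ]), 'tau': array([ -0.0003, -43.1235, -24.4227,   0.0717,   0.0556,  -0.0002]), 'ee_pos': array([0.19 , 0.489, 0.24 ]), 'ee_rot': array([-3.14  , -0.0002,  2.7708]), 'wrist_force': array([ 0.4012, -0.0451, -0.196 ]), 'wrist_torque': array([ 0.011 , -0.0312,  0.0426]), 'grasp_force': 0.0, 'width': 0.9994086746208756} 0.014
{'intrinsics': array([[381.209 ,   0.    , 319.7961],
       [  0.    , 381.209 , 196.2113],
       [  0.    ,   0.    ,   1.    ]]), 'world_from_camera': array([[ 0.8373,  0.2246, -0.4984,  0.0638],
       [-0.5467,  0.3399, -0.7653, -0.709 ],
       [-0.0025,  0.9132,  0.4074,  0.4956],
       [ 0.    ,  0.    ,  0.    ,  1.    ]])}
{'intrinsics': array([[377.3   ,   0.    , 322.5763],
       [  0.    , 377.3   , 196.1683],
       [  0.    ,   0.    ,   1.    ]]), 'world_from_camera': array([[-0.9509,  0.1966, -0.2392,  0.2995],
       [-0.3095, -0.6216,  0.7196,  0.8418],
       [-0.0072,  0.7583,  0.6519,  0.8297],
       [ 0.    ,  0.    ,  0.    ,  1.    ]])}
```

View pics/scene0.png

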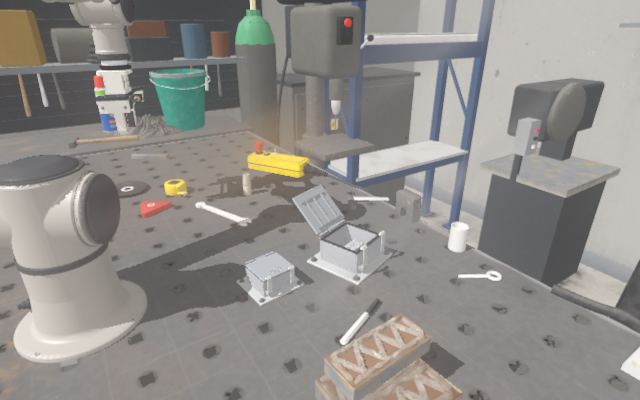

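View pics/side0.png

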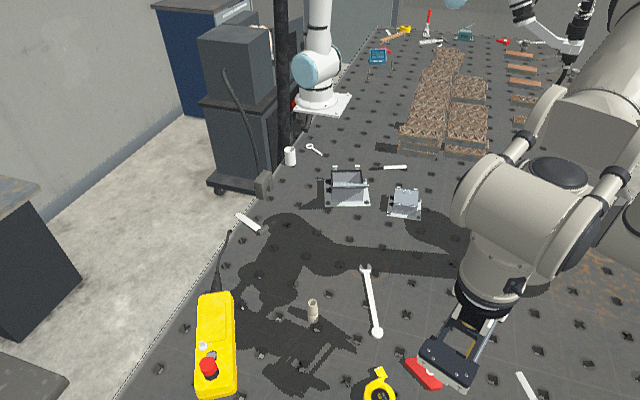

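Candidates: open box in scene (348,245)/side (348,187), and a closed smaller box in scene (270,275)/side (405,202). The open, larger one with its cover up fits the description. The marker is at scene (360,320), the spanner at (222,212) and the nozzle at (247,184). I'll check the choice in a close crop.

```bash
python3 - <<'E'
import cv2,numpy as np
a=cv2.imread("pics/scene0.png")[175:300,235:400]; b=cv2.imread("pics/side0.png")[150:225,310:430]
a=cv2.resize(a,None,fx=4.8,fy=4.8,interpolation=cv2.INTER_CUBIC)
b=cv2.resize(b,None,fx=6.5,fy=6.5,interpolation=cv2.INTER_CUBIC)
cv2.imwrite("pics/ca.png",a);cv2.imwrite("pics/cb.png",b);print(a.shape,b.shape)
E
```

```text
(600, 792, 3) (488, 780, 3)
```

View pics/ca.png

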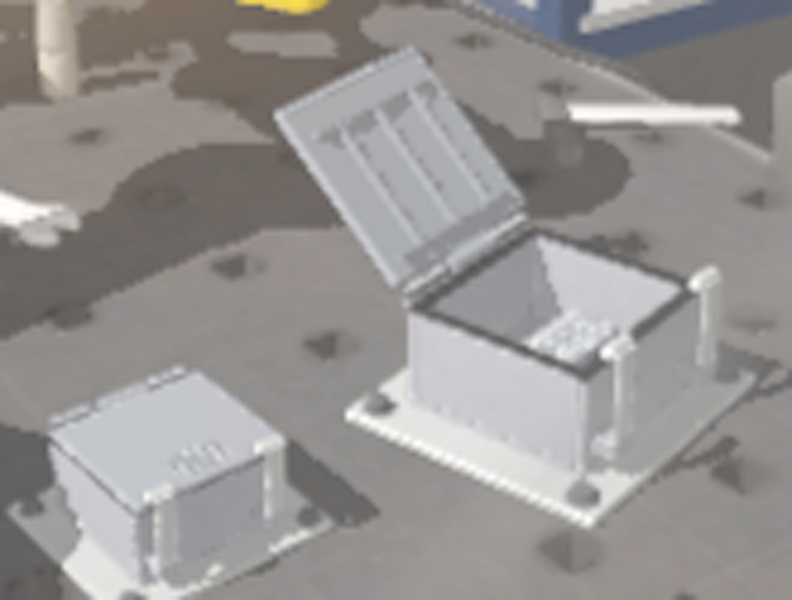

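View pics/cb.png

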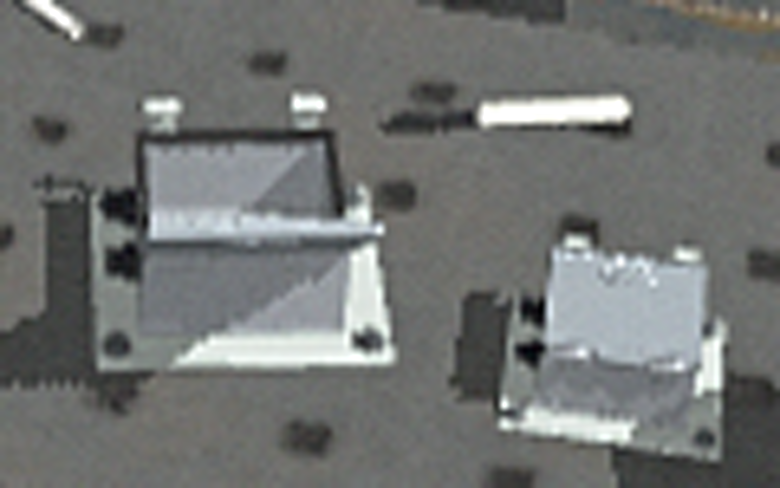

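The crop confirms it: the larger box stands open with its clips at crop A (620,345) and (705,275), and the small closed one is the look-alike. The plate corners are at A (347,412), (592,523) and (757,375). The cover's free edge runs from A (278,115) to (412,48), which in B is the line (150..380,230). The glands are on the image-left side of B.

```bash
cat > h.py <<'E'
from bench import robot
import numpy as np
np.set_printoptions(precision=4,suppress=True)
def ray(n,u,v):
    c=robot.camera_info(n);K,T=c["intrinsics"],c["world_from_camera"]
    d=np.array([(u-K[0,2])/K[0,0],-(v-K[1,2])/K[1,1],-1.]);return T[:3,3],T[:3,:3]@d
def onz(n,p,z):
    o,d=ray(n,*p);return o+d*(z-o[2])/d[2]
A=lambda u,v:((u+.5)/4.8-.5+235,(v+.5)/4.8-.5+175)
B=lambda u,v:((u+.5)/6.5-.5+310,(v+.5)/6.5-.5+150)
E
python3 - <<'E'
from h import *
for l,p,z in [("plateL",(347,412),.006),("plateF",(592,523),.006),("plateR",(757,375),.006),("rimFL",(583,372),.061),("rimFR",(697,287),.061),("rimBR",(537,232),.061),("clip1",(620,342),.075),("clip2",(706,272),.075)]:
    print("scene",l,onz("scene",A(*p),z))
for l,p,z in [("plBL",(97,370),.006),("plBR",(395,363),.006),("rimFL",(140,136),.061),("rimFR",(330,133),.061),("clip1",(163,100),.075),("clip2",(308,97),.075)]:
    print("side",l,onz("side",B(*p),z))
# small box clips; bystanders
for l,p in [("spanA",(200,206)),("spanB",(248,221)),("noz",(247,193)),("mkA",(345,340)),("mkB",(378,303)),("sq",(353,198)),("sq2",(388,199))]:
    print(l,onz("scene",p,0))
# cover free edge corners: intersect with box's vertical planes of y = +-53.5mm
E
```

```text
scene plateL [ 0.4408 -0.0752  0.006 ]
scene plateF [ 0.4849 -0.2069  0.006 ]
scene plateR [ 0.6264 -0.1585  0.006 ]
scene rimFL [ 0.5012 -0.1766  0.061 ]
scene rimFR [ 0.5927 -0.1474  0.061 ]
scene rimBR [ 0.5625 -0.061   0.061 ]
scene clip1 [ 0.5156 -0.1835  0.075 ]
scene clip2 [ 0.5886 -0.1572  0.075 ]
side plBL [ 0.5799 -0.0205  0.006 ]
side plBR [ 0.4393 -0.0704  0.006 ]
side rimFL [ 0.5953 -0.1425  0.061 ]
side rimFR [ 0.5014 -0.1748  0.061 ]
side clip1 [ 0.5876 -0.1582  0.075 ]
side clip2 [ 0.5161 -0.1834  0.075 ]
spanA [0.3282 0.3608 0.    ]
spanB [0.4103 0.1902 0.    ]
noz [0.4863 0.3741 0.    ]
mkA [ 0.3728 -0.313   0.    ]
mkB [ 0.4844 -0.2709  0.    ]
sq [ 0.7499  0.1525 -0.    ]
sq2 [0.8367 0.086  0.    ]
```

```bash
cat >> h.py <<'E'
yaw=np.radians(109.3); ex=np.array([np.cos(yaw),np.sin(yaw),0]); ey=np.array([-ex[1],ex[0],0]); ez=np.array([0,0,1.])
C=np.array([.5328,-.1153,0]); H=C+.052*ex+.064*ez
def rel(): 
    s=robot.get_state(); p=s["ee_pos"]-H; return dict(t=s["t"],x=round(p@ex,4),y=round(p@ey,4),z=round(p@ez,4),rot=s["ee_rot"],F=s["wrist_force"],w=round(s["width"],3))
E
python3 - <<'E'
from h import *
def onplane(n,p,y):
    o,d=ray(n,*p);k=((H+y*ey-o)@ey)/(d@ey);q=o+k*d-H;return q@ex,q[2],np.hypot(q@ex,q[2]),np.arctan2(q[2],-q@ex)
print(onplane("scene",A(278,115),.0535),onplane("scene",A(412,48),-.0535))
print(H,C-.057*ex,rel())
E
```

```text
(np.float64(0.07200825811249631), np.float64(0.07494970026703662), np.float64(0.10393578212778562), np.float64(2.336181627469093)) (np.float64(0.07432893705723448), np.float64(0.07359786746833835), np.float64(0.10460132398753574), np.float64(2.361136553528008))
[ 0.5156 -0.0662  0.064 ] [ 0.5516 -0.1691  0.    ] {'t': 0.1, 'x': np.float64(0.6316), 'y': np.float64(0.1238), 'z': np.float64(0.1761), 'rot': array([-3.1402, -0.0002,  2.7708]), 'F': array([ 0.3613, -0.636 ,  0.1225]), 'w': 0.999}
```

>>> jog_arm --targets '[[[0,0,0],[0,0,7.07],-1],[[0,0,0],[0,0,7.07],-1],[[0,0,0],[0,0,7.07],-1],[[0,0,0],[0,0,7.07],-1],[[0,0,0],[0,0,7.07],-1],[[0,0,0],[0,0,7.07],-1],[[0,0,0],[0,0,7.07],-1],[[0,0,0],[0,0,0],-1],[[0,0,0],[0,0,0],-1],[[0,0,0],[0,0,0],-1]]' --grip_force 20

```text
t: 0.93
ee_pos: [0.1902, 0.4893, 0.2406]
ee_rot: [-3.141, 0.0, 1.911]
wrist_force: [0.7, 0.6, -0.5]
width: 0.325
grasp_force: 0.0
```

```bash
python3 -c "
from h import *
print(rel())"
```

```text
{'t': 0.9333, 'x': np.float64(0.6318), 'y': np.float64(0.1235), 'z': np.float64(0.1766), 'rot': array([-3.1414,  0.0002,  1.9106]), 'F': array([ 0.6963,  0.6078, -0.5116]), 'w': 0.325}
```

>>> jog_arm --targets '[[[-0.032,0.0077,0],[0,0,0],-1],[[-0.032,0.0077,0],[0,0,0],-1],[[-0.032,0.0077,0],[0,0,0],-1],[[-0.032,0.0077,0],[0,0,0],-1],[[-0.032,0.0077,0],[0,0,0],-1],[[-0.032,0.0077,0],[0,0,0],-1],[[-0.032,0.0077,0],[0,0,0],-1],[[-0.032,0.0077,0],[0,0,0],-1],[[-0.032,0.0077,0],[0,0,0],-1],[[-0.032,0.0077,0],[0,0,0],-1],[[-0.032,0.0077,0],[0,0,0],-1],[[-0.032,0.0077,0],[0,0,0],-1],[[-0.032,0.0077,0],[0,0,0],-1],[[-0.032,0.0077,0],[0,0,0],-1],[[-0.032,0.0077,0],[0,0,0],-1],[[-0.032,0.0077,0],[0,0,0],-1],[[0,0,0],[0,0,0],-1],[[0,0,0],[0,0,0],-1]]'

```text
t: 2.43
ee_pos: [0.4758, 0.0455, 0.2403]
ee_rot: [-3.141, -0.0, 1.906]
wrist_force: [-0.1, 0.7, -0.3]
width: 0.004
grasp_force: 0.0
```

```bash
python3 -c "
from h import *
print(rel())
import cv2
a=robot.read_camera('scene')[100:325,220:460,::-1]
cv2.imwrite('pics/s1.png',cv2.resize(a,None,fx=2.5,fy=2.5))"
```

```text
{'t': 2.4333, 'x': np.float64(0.1186), 'y': np.float64(0.0006), 'z': np.float64(0.1763), 'rot': array([-3.141 , -0.0005,  1.9061]), 'F': array([-0.0998,  0.6687, -0.2578]), 'w': 0.004}
```

View pics/s1.png

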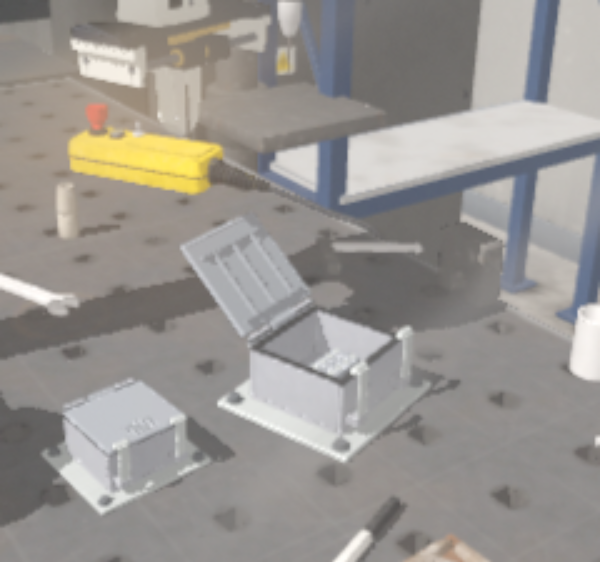

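The picture shows the shut fingers at crop (178,100), up behind the still-open cover (free edge (185,245) to (245,218)). Next I lower them behind it and sweep.

>>> jog_arm --targets '[[[0,0,0.022],[0,0,0],-1],[[0,0,0.03],[0,0,0],-1],[[0,0,0.03],[0,0,0],-1],[[0,0,0.03],[0,0,0],-1],[[0,0,0],[0,0,0],-1],[[-0.01,0,-0.003],[0,0,0],-1],[[-0.01,0,-0.003],[0,0,0],-1],[[-0.01,0,-0.003],[0,0,0],-1],[[-0.01,0,-0.003],[0,0,0],-1],[[-0.01,0,-0.004],[0,0,0],-1],[[-0.01,0,-0.004],[0,0,0],-1],[[0,0,0],[0,0,0],-1]]'

```text
t: 3.48
ee_pos: [0.4972, -0.0123, 0.151]
ee_rot: [3.137, 0.003, 1.905]
wrist_force: [-0.1, -0.3, -0.6]
width: 0.008
grasp_force: 0.0
```

```bash
python3 -c "
from h import *
print(rel())
import cv2
a=robot.read_camera('scene')[100:325,220:460,::-1]
cv2.imwrite('pics/s2.png',cv2.resize(a,None,fx=2.5,fy=2.5))"
```

```text
{'t': 3.4833, 'x': np.float64(0.057), 'y': np.float64(-0.0005), 'z': np.float64(0.087), 'rot': array([3.1374, 0.0031, 1.9055]), 'F': array([-0.0581, -0.2706, -0.6233]), 'w': 0.008}
```

View pics/s2.png

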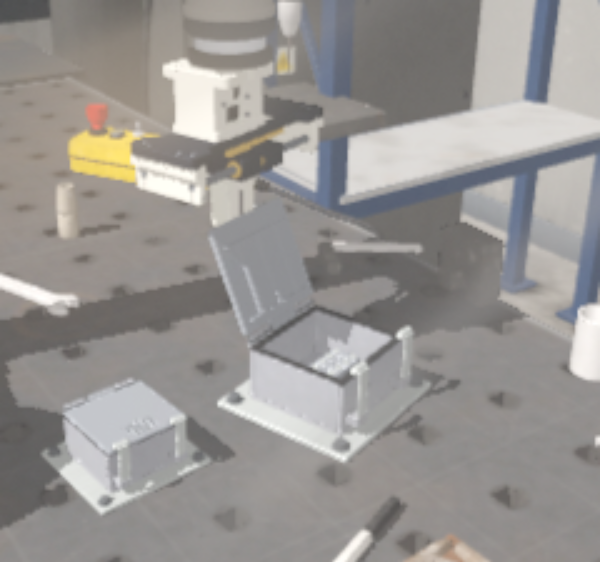

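The cover is swinging up: its edge is now at crop (212,235) to (270,208), with the fingers behind it. I continue along the arc.

>>> jog_arm --targets '[[[-0.009,0,-0.004],[0,0,0],-1],[[-0.009,0,-0.004],[0,0,0],-1],[[-0.009,0,-0.004],[0,0,0],-1],[[-0.009,0,-0.005],[0,0,0],-1],[[-0.0085,0,-0.005],[0,0,0],-1],[[-0.0085,0,0],[0,0,0],-1],[[-0.0087,0,0.001],[0,0,0],-1],[[-0.0087,0,0.002],[0,0,0],-1],[[-0.0086,0,0.0025],[0,0,0],-1],[[-0.0085,0,0.0035],[0,0,0],-1],[[-0.0085,0,0.0045],[0,0,0],-1],[[-0.008,0,0.0053],[0,0,0],-1],[[-0.007,0,0.006],[0,0,0],-1],[[-0.007,0,0.007],[0,0,0],-1],[[-0.006,0,0.0073],[0,0,0],-1],[[0,0,0],[0,0,0],-1]]'

```text
t: 4.87
ee_pos: [0.5356, -0.1278, 0.1296]
ee_rot: [-3.139, -0.002, 1.906]
wrist_force: [-0.0, 0.1, -0.2]
width: 0.005
grasp_force: 0.0
```

```bash
python3 -c "
from h import *
print(rel())
import cv2
a=robot.read_camera('scene')[100:325,220:460,::-1]
cv2.imwrite('pics/s3.png',cv2.resize(a,None,fx=2.5,fy=2.5))"
```

```text
{'t': 4.8667, 'x': np.float64(-0.0648), 'y': np.float64(0.0015), 'z': np.float64(0.0656), 'rot': array([-3.1395, -0.0016,  1.9062]), 'F': array([-0.0216,  0.1369, -0.2492]), 'w': 0.005}
```

View pics/s3.png

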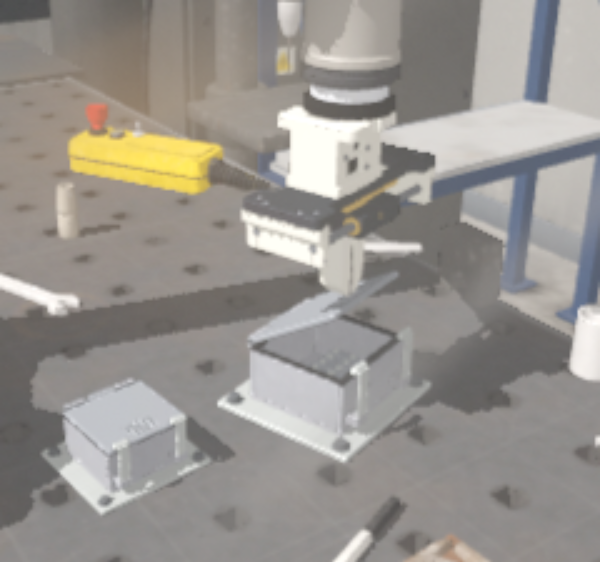

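The cover is past upright, about 35° from closed: the fingertips sit on its outer face at crop (345,290) and the free edge ends near (395,275). I continue down to just above the clips.

>>> jog_arm --targets '[[[-0.005,0,0.0053],[0,0,0],-1],[[-0.0045,0,0.0055],[0,0,0],-1],[[-0.004,0,0.0055],[0,0,0],-1],[[-0.0035,0,0.0055],[0,0,0],-1],[[-0.003,0,0.0055],[0,0,0],-1],[[-0.0025,0,0.0053],[0,0,0],-1],[[0,0,0],[0,0,0],-1],[[0,0,0],[0,0,0],-1]]'

```text
t: 5.58
ee_pos: [0.5434, -0.1483, 0.0986]
ee_rot: [-3.141, -0.001, 1.907]
wrist_force: [-0.4, -0.5, 0.8]
width: 0.004
grasp_force: 0.0
```

```bash
python3 -c "
from h import *
print(rel())"
```

```text
{'t': 5.5833, 'x': np.float64(-0.0867), 'y': np.float64(0.0009), 'z': np.float64(0.0346), 'rot': array([-3.1411, -0.0006,  1.9068]), 'F': array([-0.3677, -0.4889,  0.7552]), 'w': 0.004}
```

>>> jog_arm --targets '[[[0,0,0.0015],[0,0,0],-1],[[0,0,0.0015],[0,0,0],-1],[[0,0,0.0015],[0,0,0],-1],[[0,0,0.0015],[0,0,0],-1],[[0,0,0.0015],[0,0,0],-1],[[0,0,0],[0,0,0],-1]]'

```text
t: 6.08
ee_pos: [0.5437, -0.1483, 0.0916]
ee_rot: [3.141, 0.0, 1.907]
wrist_force: [0.1, 0.7, 0.7]
width: 0.003
grasp_force: 0.8
```

>>> jog_arm --targets '[[[0,0,0.001],[0,0,0],-1],[[0,0,0.001],[0,0,0],-1],[[0,0,0.001],[0,0,0],-1],[[0,0,0],[0,0,0],-1]]'

```text
t: 6.42
ee_pos: [0.5439, -0.1483, 0.0908]
ee_rot: [3.14, 0.001, 1.907]
wrist_force: [-6.5, 1.8, 17.4]
width: 0.005
grasp_force: 8.9
```

>>> jog_arm --targets '[[[0,0,0.001],[0,0,0],-1],[[0,0,0.001],[0,0,0],-1],[[0,0,0],[0,0,0],-1]]'

```text
t: 6.67
ee_pos: [0.544, -0.1485, 0.0887]
ee_rot: [3.14, 0.002, 1.907]
wrist_force: [-4.3, 0.2, 15.8]
width: -0.001
grasp_force: 7.7
```

>>> jog_arm --targets '[[[0,0,0.001],[0,0,0],-1],[[0,0,0.001],[0,0,0],-1],[[0,0,0],[0,0,0],-1]]'

```text
t: 6.92
ee_pos: [0.5439, -0.1486, 0.0851]
ee_rot: [3.141, 0.001, 1.907]
wrist_force: [-0.3, -1.5, 2.0]
width: 0.006
grasp_force: 1.2
```

>>> jog_arm --targets '[[[0,0,0.001],[0,0,0],-1],[[0,0,0.001],[0,0,0],-1],[[0,0,0],[0,0,0],-1]]'

```text
t: 7.17
ee_pos: [0.5432, -0.148, 0.0819]
ee_rot: [-3.141, -0.001, 1.907]
wrist_force: [-0.4, -0.2, 0.0]
width: 0.004
grasp_force: 0.0
```

>>> jog_arm --targets '[[[0,0,0.001],[0,0,0],-1],[[0,0,0],[0,0,0],-1]]'

```text
t: 7.33
ee_pos: [0.5435, -0.1481, 0.0812]
ee_rot: [-3.141, -0.001, 1.907]
wrist_force: [-0.8, 0.7, 1.3]
width: 0.003
grasp_force: 0.3
```

>>> jog_arm --targets '[[[0,0,0.001],[0,0,0],-1],[[0,0,0.001],[0,0,0],-1],[[0,0,0],[0,0,0],-1],[[0,0,0],[0,0,0],-1]]'

```text
t: 7.67
ee_pos: [0.5435, -0.1482, 0.0803]
ee_rot: [3.141, -0.0, 1.907]
wrist_force: [-4.1, 0.3, 7.7]
width: 0.008
grasp_force: 3.9
```

>>> jog_arm --targets '[[[0,0,0.0008],[0,0,0],-1],[[0,0,0],[0,0,0],-1],[[0,0,0],[0,0,0],-1],[[0,0,0],[0,0,0],-1],[[0,0,0],[0,0,0],-1],[[0,0,0],[0,0,0],-1]]'

```text
t: 8.17
ee_pos: [0.5436, -0.1482, 0.0799]
ee_rot: [3.141, 0.0, 1.907]
wrist_force: [-4.1, 1.4, 10.9]
width: 0.003
grasp_force: 5.5
```

```bash
python3 -c "
from h import *
print(rel())
import cv2
a=robot.read_camera('scene')[100:325,220:460,::-1]
cv2.imwrite('pics/s4.png',cv2.resize(a,None,fx=2.5,fy=2.5)); print(rel())"
```

```text
{'t': 8.1667, 'x': np.float64(-0.0866), 'y': np.float64(0.0007), 'z': np.float64(0.0159), 'rot': array([3.1412, 0.0003, 1.9071]), 'F': array([-4.0589,  1.3691, 10.9204]), 'w': 0.003}
{'t': 8.2167, 'x': np.float64(-0.0866), 'y': np.float64(0.0007), 'z': np.float64(0.0159), 'rot': array([3.1412, 0.0003, 1.9071]), 'F': array([-3.6705,  1.5684, 10.866 ]), 'w': 0.006}
```

View pics/s4.png

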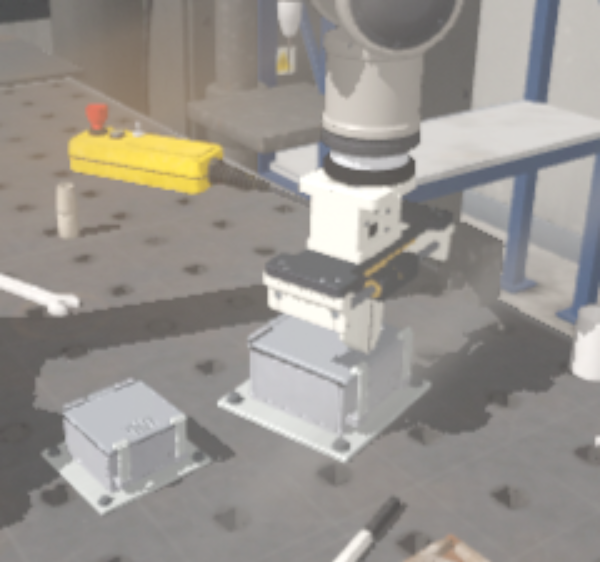

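The cover lies flat under both clips, with the fingers pressing on the pad at crop (360,345) at a steady 11 N. The bystanders in view (spanner, nozzle, marker) have not moved.

```bash
python3 -c "
from bench import robot
print(robot.sign_off())"
```

```text
the job is handed in; nothing more can be done
None
```

The cover is swung over and snapped under both clips, and I handed the job in at about 8.2 s with the fingers still pressing it onto the seal at a steady 11 N or so; sign-off returned no verdict.

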